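Unlock the bayonet cover of a filter housing and lay it on the tray

ROBOT

A 6-joint arm with a two-finger parallel gripper is mounted at the origin on a cart in front of the work surface, level with it; the furniture and walls round the work are solid. World frame = base frame: x ahead of the robot, y to its left, z up, the work surface at z = 0. Lengths are in mm, angles in rad, forces in N, time in s.
With the tool pointing down it reaches from about 275 to 775 mm from the base axis. Payload 14.6 kg.
Tool frame: the origin (TCP) lies midway between the tips of the shut fingers; the grasp point (between the pads) lies 19 mm behind it; z points along the fingers, y is the line along which they close (so a half turn about z gives the same grasp; the last joint's range is limited). The gripper opens to 85 mm and grips with 20 to 120 N. Pads are 22 mm wide; open, the fingers measure 114 mm over their backs; the gripper's body (76 mm by 85 mm) begins 54 mm behind the grasp point. The pads swing forward as they close: fully open they stand 13 mm farther back than shut.
Start: joints at [1.162, 0.263, -0.048, 1.259, 0, 1.415], TCP at [131.823, 508.184, 193.978] pointing down, gripper open.
Joint ranges: [-2.65, 2.65], [-0.89, 1.7], [-1.18, 1.37], [-2.13, 2.11], [-1.35, 1.29], [-3.14, 3.14]. Speed limits (rad/s): [1.89, 1.89, 2.57, 2.79, 3.14, 3.14].

INTERFACE

Orientations are given as a rotation vector (axis times angle).
In Python, from rig import read_state, viewer, order gives the robot as it stands.
- The arm moves only by the tool jog_arm, never from a script. Its arguments are lists of equal length, an entry for each row: "linear": the shift along the tool's x, y, z in units of 25 mm (1.0 is 25 mm), a list of three; "turn": the turn about the tool's z in units of 6 degrees (1.0 is 6 degrees); "grip": the opening, from -1 (shut) to 1 (fully open). A call has exactly 5 rows; each row shifts and turns the commanded pose from where the row before left it, along the tool's axes as they then stand; what a row does not reach is not made up. A row lasts 1/12 s, in which the tool goes at most 41.7 mm and 7.16 degrees, less where a joint would pass 70% of its speed; a pose out of reach is approached as far as the arm can. A call is refused whole if a number of a shift passes 1 or a number of a turn 1, either way. A call with a gripper value outside its range is refused whole. The fingers move at their own pace and stop on an object; the grip force is fixed at half the most. Time passes only in rows, so rows that do not move let the fingers close, or fill a call up. It gives the time, the measured TCP pose, the force, the opening and the grip force at its end, in the units of the state.
- read_state(): the state, without advancing time (a new reading comes with each control period).
- viewer.grab_frame(name): name is "side" or "top"; returns a dict with "frame" (420x560x3 uint8, red, green, blue), "intrinsics" (3x3 intrinsics, pixels), "extrinsics" (4x4, takes a point from camera to world coordinates). Camera axes: x right, y down, z forward; pixel columns grow to the right and rows downward; lengths in mm; the calibration is good to about 2 mm. A picture is of the moment at which its call begins. There is no depth.
- order.sign_off(): hands the job in; it is judged then, once.
The state is a dict: "t": time; "joint_positions": joint angles; "joint_velocities": joint speeds; "joint_torque": joint torques, N m; "position": TCP position; "tool_rot": TCP orientation; "ft_force": force on the tool from outside, world axes, zero at the start; "ft_torque": the same for the moment, N m; "grip_width": finger opening in mm; "finger_force": force on a finger pad.
Only numpy, scipy, OpenCV 4.12 (cv2) and the standard library are available. Lean on these libraries where they do the work, as an engineer would, in place of code of your own. Each camera call takes 0.05 s, during which the arm holds its last target. There are 200 camera calls.

TASK

The cartridge in the lower of the two water filter housings is due for a change: unlock its bayonet cover by turning it a quarter turn anticlockwise (seen from above) while it stays seated; the upright fins are there to be pushed, as the knob only spins and serves for lifting. Then lift the cover off and set it down flat and right way up on the black tray, letting go of it. Leave the glass, flask, jar and bottle standing where they are.

Things in the scene. Friction and masses are not known exactly. Their poses are not given: they have to be found in the camera images.
- filter_cover: Grey bayonet cover, loose, 0.2 to 0.45 kg. Origin: centre of the underside of its spigot, z up. Spigot (radius 43.5 mm) 0 to 10 mm above it; round plate (radius 50) 10 to 18 mm; two locking tabs at plate height on its +x and -x side, out to radius 62, 30 degrees wide; one upright fin on the plate above each tab; a knob in the middle. On a flat surface it stands on the spigot.
- cover_fin (a point): Middle of the fin on the cover's +x side (a like one stands on the -x side): radius 36 mm, 29 mm above the cover's origin. Each fin is a radial blade from radius 25 to 47 mm, 8 mm thick, 17 to 41 mm above the cover's origin. The cover is slick plastic: a few newtons sideways on one fin turn it.
- knob_grip (a point): Middle of the cover's knob, on its axis, 53 mm above its origin. The knob is round, 28 mm across, 24 mm high (41 to 64 mm above the cover's origin), on a 12 mm stem; it spins freely on the cover, so twisting the knob does not turn the cover: it is for lifting.
- filter_housing: The lower filter housing, white, fixed; origin at the centre of its foot, z up. Body radius 52 mm, collar radius 74 mm, rim at 90 mm. The seated cover is coaxial, its origin 80 mm above this origin, with 3 mm play sideways and upward. Locked, the cover's x axis lies within 9 degrees of this x axis.
- housing_lug (a point): Middle of the top of the fixed lug on the housing's +x side, 106 mm up (a like one on -x). Each lug, 50 degrees wide, radius 54 to 73 mm, reaches over a tab. With the cover turned 50 to 90 degrees anticlockwise from above, relative to the housing's x axis, the tabs are clear and it lifts straight out; fixed stops block it at about 95 degrees, and at 14 degrees the other way.
- tall_housing: The second filter housing, same make but 40 mm taller, top of its knob at 184 mm, largest radius 74 mm; all fixed, cover included, to be left alone. Origin at the centre of its foot.
- tray: Flat black tray, fixed, 250 (its x) x 360 (its y) x 9 mm; origin at the centre of its underside, its top surface is 9 mm above it. The glass stands somewhere on it.
- drinking_glass: Upturned drinking glass standing on the tray, 73 mm wide, 94 mm high, loose; origin at the centre of its underside.
- black_flask: Black flask, 72 mm wide, 250 mm high (taller than the housings), loose, standing close beside them, between the two; origin at the centre of its underside.
- spice_jar: Spice jar, 46 mm wide, 106 mm high, loose, standing near the front edge of the worktop, left of the flask; origin at the centre of its underside.
- small_bottle: Small flat bottle, 36 x 51 mm, 148 mm high, loose, standing towards the back, between tray and crock; origin at the centre of its underside.

How it is judged (in metres and radians):
On the way, in this order (a step that is already met when the one before it is completed fails the run):
1. the cover is turned at least 50 degrees from the locked line while it still sits down in the housing (angle between the x axis of filter_cover and the x axis of filter_housing, either way round above 0.87 rad and z of filter_cover in the frame of filter_housing below 0.085 m and horizontal distance between filter_cover and filter_housing below 0.006 m), for 0.2 s.
2. the cover is lifted clear of the lugs (z of filter_cover in the frame of filter_housing above 0.112 m), for 0.1 s.
At the end, for the whole second after the job is handed in: The cover is at rest on the tray, right way up and flat (within 0.06 rad, spigot within 4 mm of the tray's surface), its whole spigot inside the tray's outline (x of filter_cover in the frame of tray between -0.082 and 0.082 m and y of filter_cover in the frame of tray between -0.137 and 0.137 m and z of filter_cover in the frame of tray between 0.004 and 0.013 m and angle between filter_cover's own z axis and vertical below 0.06 rad and linear speed of filter_cover below 0.02 m/s); the robot touches nothing.
It fails at once if the drinking glass is shifted more than 30 mm or tipped by more than 0.3 rad (distance of drinking_glass from where it was at the start of the episode above 0.03 m or angle between drinking_glass's own z axis and vertical above 0.3 rad).
It fails at once if the black flask is shifted more than 30 mm or tipped by more than 0.3 rad (distance of black_flask from where it was at the start of the episode above 0.03 m or angle between black_flask's own z axis and vertical above 0.3 rad).
It fails at once if the spice jar is shifted more than 30 mm or tipped by more than 0.3 rad (distance of spice_jar from where it was at the start of the episode above 0.03 m or angle between spice_jar's own z axis and vertical above 0.3 rad).
It fails at once if the small bottle is shifted more than 30 mm or tipped by more than 0.3 rad (distance of small_bottle from where it was at the start of the episode above 0.03 m or angle between small_bottle's own z axis and vertical above 0.3 rad).
It also fails if it takes over 64 s, if anything falls off the work surface, if the arm or the gripper's body presses on something with over 40 N, if the wrist force passes 120 N, or if a joint passes its speed limit or range.

## Working session

There is one attempt and no reset: what is moved stays moved. The work goes in short steps, Python scripts to look and compute and a tool call to move; the robot and the scene stay as the last step left them, time stands still between calls to the robot, and variables do not carry over. Pictures are saved under pics/ and viewed, at most 10 in all, crops included, and the job is handed in when it is done.

Besides the shell and the picture viewer there is one more tool, called after "Emit:" by a JSON object that holds its "name" and its "arguments". jog_arm: Moves the arm, as the interface text tells. Its arguments: {"type":"object","properties":{"linear":{"type":"array","items":{"type":"array","items":{"type":"number"}}},"turn":{"type":"array","items":{"type":"number"}},"grip":{"type":"array","items":{"type":"number"}}},"required":["linear","turn","grip"]}

```bash
mkdir -p pics; cat > h.py <<'E'
import numpy as np,cv2
from rig import read_state,viewer,order
def grab(n,f):
    d=viewer.grab_frame(n); cv2.imwrite(f,cv2.cvtColor(d["frame"],cv2.COLOR_RGB2BGR)); np.savez(f[:-4],**{k:np.array(v) for k,v in d.items()}); return d
def cast(d,u,v,z):
    K=np.array(d["intrinsics"]);T=np.array(d["extrinsics"])
    r=T[:3,:3]@np.linalg.solve(K,[u,v,1.]);o=T[:3,3]
    return o+r*(z-o[2])/r[2]
def proj(d,p):
    K=np.array(d["intrinsics"]);T=np.array(d["extrinsics"])
    c=K@(T[:3,:3].T@(np.array(p)-T[:3,3]));return c[:2]/c[2]
E
python3 - <<'E'
from h import *
for n in("top","side"):
    d=grab(n,f"pics/{n}1.png");print(n,np.round(d["extrinsics"],2).tolist(),np.array(d["intrinsics"]).tolist())
s=read_state();print(s)
E
```

```text
top [[0.02, -1.0, 0.09, 436.98], [-1.0, -0.02, 0.03, 24.2], [-0.02, -0.09, -1.0, 1444.21], [0.0, 0.0, 0.0, 1.0]] [[418.9038370593141, 0.0, 281.436634354158], [0.0, 418.9038370593141, 205.33430159556107], [0.0, 0.0, 1.0]]
side [[-1.0, -0.04, 0.09, 428.27], [-0.09, 0.36, -0.93, 1598.24], [0.0, -0.93, -0.37, 724.06], [0.0, 0.0, 0.0, 1.0]] [[536.6557046931069, 0.0, 273.70442391740096], [0.0, 536.6557046931069, 214.27825072057118], [0.0, 0.0, 1.0]]
{'t': 0.1, 'joint_positions': array([ 1.16173161e+00,  2.63444543e-01, -4.88770471e-02,  1.25941764e+00,
        8.14167628e-06,  1.41546920e+00]), 'joint_velocities': array([ 0.00055621, -0.00071042,  0.00248195,  0.00012981,  0.00042191,
        0.00152211]), 'joint_torque': array([ 3.59974998e-03, -6.38575816e+01,  3.85064864e+01,  1.00019277e-02,
       -8.19245770e-05,  9.78978562e-06]), 'position': array([131.68555798, 507.91334041, 193.58773399]), 'tool_rot': array([-3.97467487e-01, -3.11607496e+00,  1.41884153e-03]), 'ft_force': array([ 0.11805746,  0.02168354, -0.87956066]), 'ft_torque': array([-0.02480086,  0.05674828,  0.05223718]), 'finger_force': 0.0, 'grip_width': 85.72154882329139}
```

View pics/top1.png

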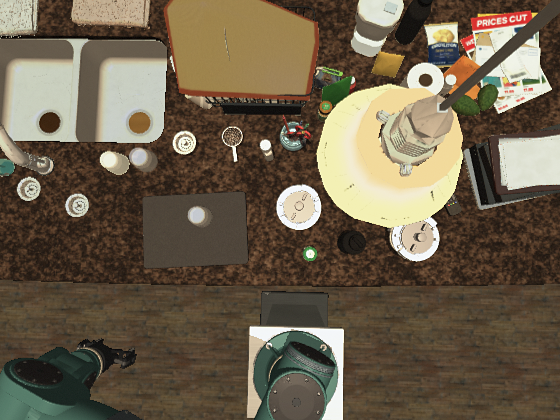

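View pics/side1.png

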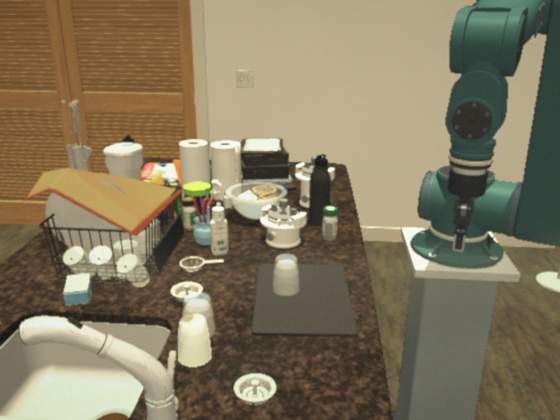

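The top view shows a housing at (299,207), another under the pendant lamp at (415,240), the flask at (351,242), the jar at (310,254), and the tray with the glass at (200,215). The side view shows the nearer housing at (283,225) and the other behind the flask. I'll enlarge both.

```bash
python3 - <<'E'
import cv2,numpy as np
a=cv2.imread("pics/top1.png")[175:275,265:445];b=cv2.imread("pics/side1.png")[140:260,240:360]
cv2.imwrite("pics/c1.png",np.vstack([cv2.resize(a,None,fx=4.4,fy=4.4,interpolation=3)]))
cv2.imwrite("pics/c2.png",cv2.resize(b,None,fx=5,fy=5,interpolation=3))
E
```

```text
(no output)
```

View pics/c1.png

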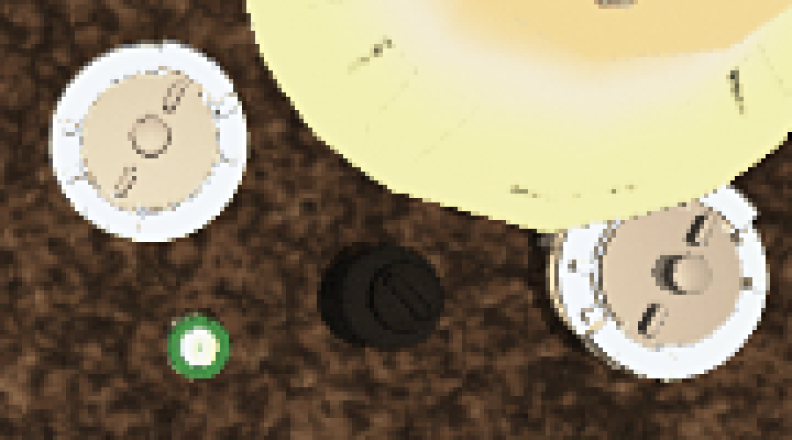

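View pics/c2.png

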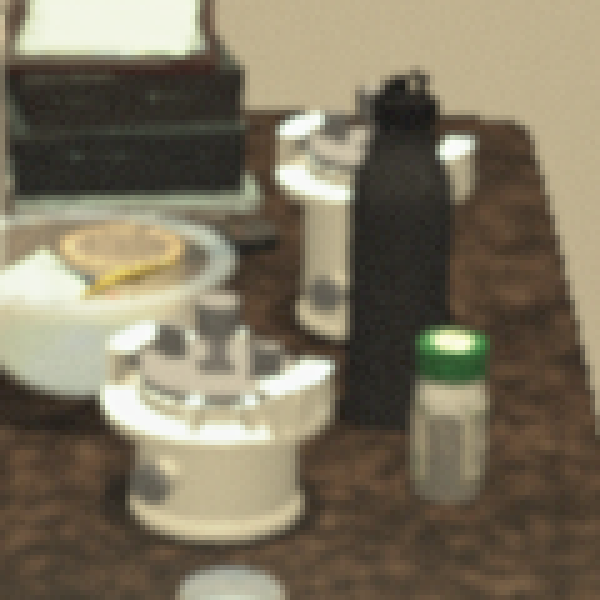

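The crops show the lower housing on the left: knob top at (299.1,205.7) and fin tops at (304.8,196.6) and (293.4,216.6). The taller housing and flask are to its right.

```bash
python3 - <<'E'
from h import *
d=dict(np.load("pics/top1.npz"));s=dict(np.load("pics/side1.npz"))
P=lambda n,u,v,z:print(n,np.round(cast(d,u,v,z),1))
k=cast(d,299.1,205.7,144);print("knob",k,"side px of knob top",proj(s,k),"seen 283.6,200")
a,b=cast(d,304.8,196.6,121),cast(d,293.4,216.6,121);print("fins",a,b,(a+b)/2,np.linalg.norm(a-b),np.degrees(np.arctan2(*(a-b)[1::-1])))
P("collar",298.9,207,100)
# tan plate mask centroid
im=cv2.cvtColor(d["frame"],cv2.COLOR_RGB2HSV)
g=d["frame"].astype(int); 
cr=np.zeros(g.shape[:2],np.uint8);cr[180:235,272:328]=1
white=((im[...,2]>215)&(im[...,1]<40)&(cr>0)).astype(np.uint8)
c=max(cv2.findContours(white,0,2)[0],key=cv2.contourArea);(u,v),r=cv2.minEnclosingCircle(c);print(u,v,r);P("collar circ",u,v,100)
tan=((im[...,1]>40)&(im[...,1]<110)&(im[...,2]>150)&(cr>0)).astype(np.uint8)
c=max(cv2.findContours(tan,0,2)[0],key=cv2.contourArea);(u,v),r=cv2.minEnclosingCircle(c);print(u,v,r);P("plate",u,v,98)
P("flask top",405/4.4+265,298/4.4+175,250);P("jar",310,254,106);P("tall knob",(689/4.4+265),275/4.4+175,184)
for u,v in((143,197),(245,192),(248,263),(145,268)):P("tray",u,v,9)
P("glass top",196,215,103);P("bottle",266,148,148)
for n,p in(("flask",cast(d,357,242.7,250)),("glass",cast(d,196,215,103))):print(n,proj(s,p))
from scipy.spatial.transform import Rotation as R
print(np.round(R.from_rotvec(read_state()["tool_rot"]).as_matrix(),3))
E
```

```text
knob [550.65859222   2.19023809 144.        ] side px of knob top [282.35613593 200.03187326] seen 283.6,200
fins [582.03229316 -15.70890128 121.        ] [517.698616    19.13790287 121.        ] [549.86545458   1.71450079 121.        ] 73.16503110312298 -28.4425125093283
collar [550.3   2.  100. ]
298.62884521484375 206.56044006347656 22.69148826599121
collar circ [551.7   2.9 100. ]
298.7340393066406 206.26596069335938 16.65469741821289
plate [552.8   2.6  98. ]
flask top [ 439.7 -161.8  250. ]
jar [401. -36. 106.]
tall knob [ 459.8 -363.3  184. ]
tray [581.4 542.2   9. ]
tray [606.1 187.7   9. ]
tray [363. 170.   9.]
tray [337.5 522.5   9. ]
glass top [517.2 333.  103. ]
bottle [730.4 109.9 148. ]
flask [319.33943682 155.00834486]
glass [284.93846141 257.95765233]
[[-0.968  0.251 -0.   ]
 [ 0.251  0.968 -0.001]
 [ 0.    -0.001 -1.   ]]
```

Emit:
{"name": "jog_arm", "arguments": {"linear": [[-0.5, -0.36, 0], [-1, -0.72, 0], [-1, -0.72, 0], [-1, -0.72, 0], [-1, -0.72, 0]], "turn": [0, 0, 0, 0, 0], "grip": [0.41, 0.41, 0.41, 0.41, 0.41]}}

```text
t: 0.52
position: [220.8, 400.3, 193.7]
tool_rot: [-0.397, -3.116, 0.001]
ft_force: [0.4, 0.4, 0.2]
grip_width: 60.3
finger_force: 0.0
```

Emit:
{"name": "jog_arm", "arguments": {"linear": [[-1, -0.72, 0], [-1, -0.72, 0], [-1, -0.72, 0], [-1, -0.72, 0], [-1, -0.72, 0]], "turn": [0, 0, 0, 0, 0], "grip": [0.41, 0.41, 0.41, 0.41, 0.41]}}

```text
t: 0.93
position: [319.3, 281.6, 193.9]
tool_rot: [-0.397, -3.116, 0.0]
ft_force: [0.2, 1.3, 0.8]
grip_width: 60.5
finger_force: 0.0
```

Emit:
{"name": "jog_arm", "arguments": {"linear": [[-1, -0.72, 0], [-1, -0.72, 0], [-1, -0.72, 0], [-1, -0.72, 0], [-1, -0.72, 0]], "turn": [0, 0, 0, 0, 0], "grip": [0.41, 0.41, 0.41, 0.41, 0.41]}}

```text
t: 1.35
position: [417.8, 163.1, 193.9]
tool_rot: [-0.398, -3.116, 0.0]
ft_force: [-0.5, -0.1, 0.0]
grip_width: 60.2
finger_force: 0.0
```

Emit:
{"name": "jog_arm", "arguments": {"linear": [[-1, -0.72, 0], [-1, -0.72, 0], [-1, -0.72, 0], [-1, -0.72, 0], [-1, -0.72, 0]], "turn": [0, 0, 0, 0, 0], "grip": [0.41, 0.41, 0.41, 0.41, 0.41]}}

```text
t: 1.77
position: [516.2, 44.6, 193.8]
tool_rot: [-0.398, -3.116, 0.0]
ft_force: [-0.0, 1.0, -0.3]
grip_width: 59.9
finger_force: 0.0
```

Emit:
{"name": "jog_arm", "arguments": {"linear": [[-1, -0.72, 0], [-0.8, -0.6, 0], [0, 0, 0], [0, 0, 0], [0, 0, 0]], "turn": [0, -0.5, -1, -1, -1], "grip": [0.41, 0.41, 0.41, 0.41, 0.41]}}

```text
t: 2.18
position: [550.9, 2.3, 193.4]
tool_rot: [0.184, -3.135, -0.0]
ft_force: [-0.0, -0.3, -0.6]
grip_width: 60.5
finger_force: 0.0
```

Emit:
{"name": "jog_arm", "arguments": {"linear": [[0, 0, 0.8], [0, 0, 0.9], [0, 0, 0.9], [0, 0, 0.6], [0, 0, 0.3]], "turn": [0, 0, 0, 0, 0], "grip": [0.41, 0.41, 0.41, 0.41, 0.41]}}

```text
t: 2.6
position: [549.7, 2.9, 104.4]
tool_rot: [0.177, -3.134, -0.001]
ft_force: [1.0, -1.3, 0.3]
grip_width: 60.4
finger_force: 0.0
```

```bash
python3 - <<'E'
from h import *
s=grab("side","pics/s2.png");c=s["frame"][140:260,220:360,::-1]
cv2.imwrite("pics/s2c.png",cv2.resize(c,None,fx=5,fy=5,interpolation=3))
print({k:np.round(v,3) for k,v in read_state().items() if k in("position","tool_rot","ft_force","ft_torque")})
E
```

```text
{'position': array([549.567,   2.963, 104.059]), 'tool_rot': array([ 1.770e-01, -3.133e+00, -1.000e-03]), 'ft_force': array([-0.478,  1.179, -1.131]), 'ft_torque': array([-0.021,  0.026,  0.008])}
```

View pics/s2c.png

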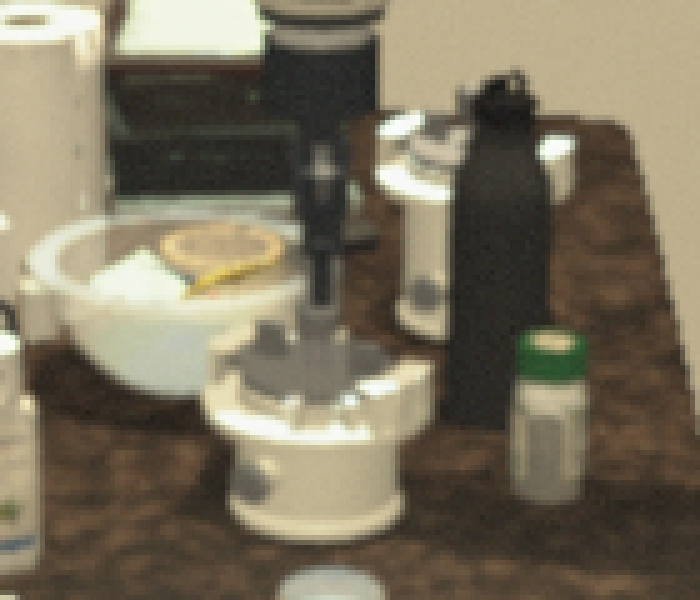

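The finger stands in front of the knob at (320,340), clear of the fin at (270,335). I'll turn anticlockwise now.

Emit:
{"name": "jog_arm", "arguments": {"linear": [[0, 0, 0], [0, 0, 0], [0, 0, 0], [0, 0, 0], [0, 0, 0]], "turn": [-0.7, -0.7, -0.7, -0.7, -0.7], "grip": [0.41, 0.41, 0.41, 0.41, 0.41]}}

```text
t: 3.07
position: [551.3, 2.7, 107.4]
tool_rot: [-0.751, 3.05, -0.001]
ft_force: [-0.0, -0.4, 0.1]
grip_width: 60.2
finger_force: 0.0
```

Emit:
{"name": "jog_arm", "arguments": {"linear": [[0, 0, 0], [0, 0, 0], [0, 0, 0], [0, 0, 0], [0, 0, 0]], "turn": [-0.7, -0.7, -0.7, -0.7, -0.7], "grip": [0.41, 0.41, 0.41, 0.41, 0.41]}}

```text
t: 3.48
position: [551.3, 2.7, 107.4]
tool_rot: [-1.294, 2.862, -0.001]
ft_force: [-0.4, 0.1, 0.4]
grip_width: 60.1
finger_force: 0.0
```

Emit:
{"name": "jog_arm", "arguments": {"linear": [[0, 0, 0], [0, 0, 0], [0, 0, 0], [0, 0, 0], [0, 0, 0]], "turn": [-0.7, -0.7, -0.7, -0.7, -0.7], "grip": [0.41, 0.41, 0.41, 0.41, 0.41]}}

```text
t: 3.9
position: [551.3, 2.7, 107.4]
tool_rot: [-1.794, 2.578, -0.001]
ft_force: [0.3, -0.8, 0.8]
grip_width: 60.3
finger_force: 0.0
```

Emit:
{"name": "jog_arm", "arguments": {"linear": [[0, 0, 0], [0, 0, 0], [0, 0, 0], [0, 0, 0], [0, 0, 0]], "turn": [-0.7, -0.7, -0.7, -0.7, -0.7], "grip": [0.41, 0.41, 0.41, 0.41, 0.41]}}

```text
t: 4.32
position: [551.3, 2.7, 107.4]
tool_rot: [-2.234, 2.208, -0.001]
ft_force: [1.0, 0.2, 0.1]
grip_width: 60.1
finger_force: 0.0
```

Emit:
{"name": "jog_arm", "arguments": {"linear": [[0, 0, 0], [0, 0, 0], [0, 0, 0], [0, 0, 0], [0, 0, 0]], "turn": [-0.6, -0.6, -0.5, 0, 0], "grip": [0.41, 0.41, 0.41, 0.41, 0.41]}}

```text
t: 4.73
position: [551.2, 2.8, 107.1]
tool_rot: [-2.416, 2.007, -0.001]
ft_force: [-0.6, -0.5, -0.3]
grip_width: 60.0
finger_force: 0.0
```

```bash
python3 - <<'E'
from h import *
s=grab("side","pics/s3.png");c=s["frame"][160:260,225:325,::-1]
t=grab("top","pics/t3.png")["frame"][165:265,250:350,::-1]
cv2.imwrite("pics/s3c.png",cv2.resize(np.hstack([c,t]),None,fx=4,fy=4,interpolation=3))
E
```

```text
(no output)
```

View pics/s3c.png

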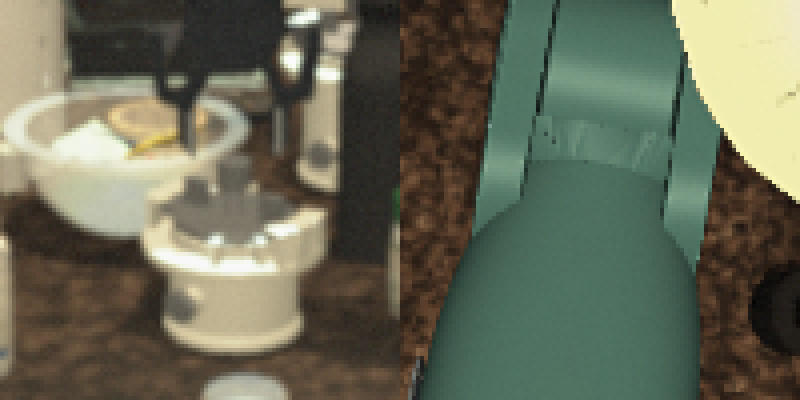

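```bash
python3 - <<'E'
from h import *
s=dict(np.load("pics/s3.npz"));t=dict(np.load("pics/t3.npz"))
st=read_state();print(st["position"],st["joint_positions"])
for p in([551,3,107],[551,3,144],[551,3,150],[551,3,0],[515,3,107],[588,3,107],[551,-100,107]):print(p,proj(s,p).round(1))
E
```

```text
[551.03490356   2.76456807 106.84120839] [-1.42876424e-01  3.47252386e-01 -1.66258596e-01  1.05683222e+00
 -4.00494739e-06 -1.89797545e+00]
[551, 3, 107] [282.1 211. ]
[551, 3, 144] [282.2 200.1]
[551, 3, 150] [282.2 198.3]
[551, 3, 0] [281.9 241.6]
[515, 3, 107] [293.4 211.4]
[588, 3, 107] [270.6 210.6]
[551, -100, 107] [284.6 200.1]
```

```bash
python3 - <<'E'
from h import *
f=lambda n:cv2.resize(cv2.imread(n)[165:235,255:315],None,fx=6.5,fy=6.5,interpolation=3)
cv2.imwrite("pics/z3.png",cv2.convertScaleAbs(np.hstack([f("pics/s2.png"),f("pics/s3.png")]),alpha=1.5,beta=10))
E
```

```text
(no output)
```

View pics/z3.png

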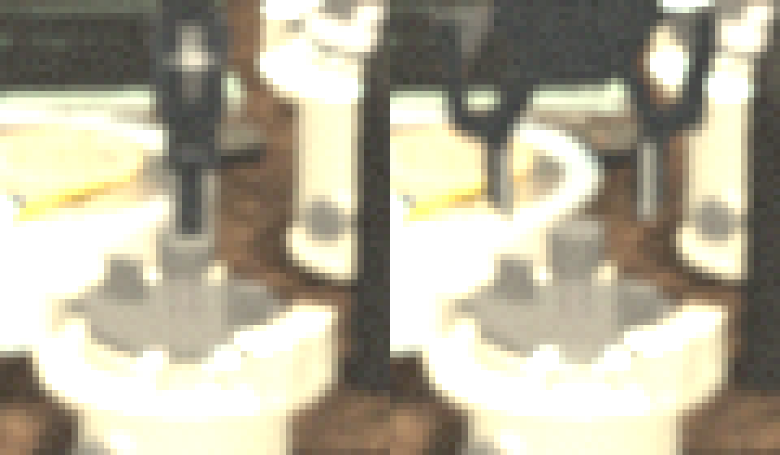

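The enlargement shows both finger tips, at side pixels (272,196.5) and (295,198), ending above the fins. The cover has not turned. I'll check the TCP height against the first picture.

```bash
python3 - <<'E'
from h import *
s=dict(np.load("pics/side1.npz"))
for p in([132,508,194],[132,508,207],[132,508,240],[132,508,254]):print(p,proj(s,p).round(1))
cv2.imwrite("pics/z4.png",cv2.convertScaleAbs(cv2.resize(cv2.imread("pics/side1.png")[180:270,420:510],None,fx=6,fy=6,interpolation=3),alpha=1.6,beta=20))
E
```

```text
[132, 508, 194] [454.3 263.3]
[132, 508, 207] [455.1 258. ]
[132, 508, 240] [457.  244.2]
[132, 508, 254] [457.8 238.3]
```

View pics/z4.png

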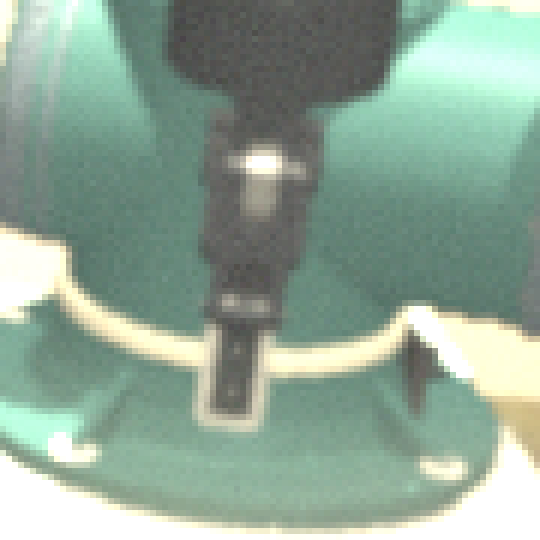

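```bash
python3 - <<'E'
from h import *
from scipy.spatial.transform import Rotation as R
t=dict(np.load("pics/top1.npz"));s=dict(np.load("pics/side1.npz"))
def mark(d,fn,box,k,c,y):
    im=cv2.imread(fn)[box[1]:box[3],box[0]:box[2]];im=cv2.convertScaleAbs(cv2.resize(im,None,fx=k,fy=k,interpolation=3),alpha=1.8,beta=20)
    for z,col in((194,(0,0,255)),(207,(0,255,255)),(245,(255,0,255))):
        for sg in(-43,0,43):
            p=proj(d,[c[0]+sg*y[0],c[1]+sg*y[1],z]);q=tuple(int(round((p[i]+.5-box[i])*k)) for i in(0,1));cv2.drawMarker(im,q,col,0,9,1);print(z,sg,p.round(1))
    return im
c=[131.7,507.9];y=[.251,.968]
a=mark(t,"pics/top1.png",(60,320,150,400),4.4,c,y);b=mark(s,"pics/side1.png",(420,190,510,270),4.4,c,y)
cv2.imwrite("pics/z5.png",np.hstack([a,b]))
E
```

```text
194 -43 [138.3 346.8]
194 0 [124.4 342.6]
194 43 [110.6 338.5]
207 -43 [136.6 347.9]
207 0 [122.7 343.7]
207 43 [108.7 339.5]
245 -43 [131.7 351.3]
245 0 [117.2 347. ]
245 43 [102.9 342.6]
194 -43 [455.3 255.3]
194 0 [454.5 263.3]
194 43 [453.5 271.8]
207 -43 [456.1 250.1]
207 0 [455.2 258. ]
207 43 [454.3 266.4]
245 -43 [458.2 234.6]
245 0 [457.4 242.1]
245 43 [456.6 250.1]
```

View pics/z5.png

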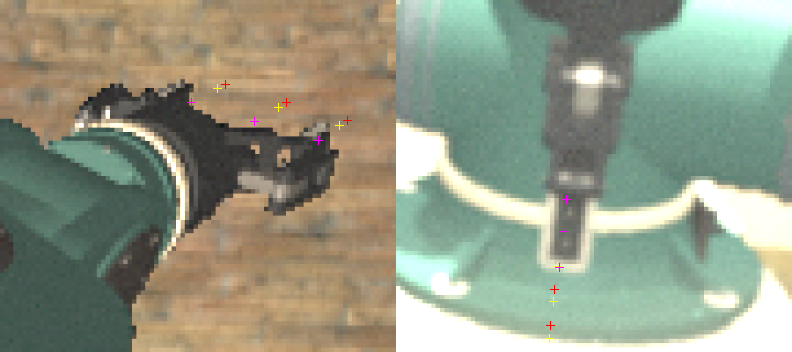

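The projected markers match in both views at z≈245, while the state gives 194. So the real fingertips sit about 38 mm above the reported TCP, plus the retraction when open, and xy agrees. I'll turn back and go about 45 mm lower, watching the force.

Emit:
{"name": "jog_arm", "arguments": {"linear": [[0, 0, 0], [0, 0, 0], [0, 0, 0], [0, 0, 0], [0, 0, 0]], "turn": [1, 1, 1, 1, 1], "grip": [0.41, 0.41, 0.41, 0.41, 0.41]}}

```text
t: 5.25
position: [550.9, 2.8, 106.7]
tool_rot: [-1.808, 2.569, -0.0]
ft_force: [-0.4, 0.3, 0.3]
grip_width: 60.4
finger_force: 0.0
```

Emit:
{"name": "jog_arm", "arguments": {"linear": [[0, 0, 0], [0, 0, 0], [0, 0, 0], [0, 0, 0], [0, 0, 0]], "turn": [1, 1, 1, 1, 1], "grip": [0.41, 0.41, 0.41, 0.41, 0.41]}}

```text
t: 5.67
position: [550.9, 2.8, 106.7]
tool_rot: [-1.082, 2.949, -0.0]
ft_force: [0.5, 0.2, -0.9]
grip_width: 59.8
finger_force: 0.0
```

Emit:
{"name": "jog_arm", "arguments": {"linear": [[0, 0, 0], [0, 0, 0], [0, 0, 0], [0, 0, 0], [0, 0, 0]], "turn": [1, 1, 1, 1, 1], "grip": [0.41, 0.41, 0.41, 0.41, 0.41]}}

```text
t: 6.08
position: [550.9, 2.8, 106.6]
tool_rot: [-0.282, 3.129, -0.0]
ft_force: [-0.3, 0.1, -0.3]
grip_width: 60.2
finger_force: 0.0
```

Emit:
{"name": "jog_arm", "arguments": {"linear": [[0, 0, 0], [0, 0, 0.4], [0, 0, 0.4], [0, 0, 0.2], [0, 0, 0]], "turn": [0, 0, 0, 0, 0], "grip": [0.41, 0.41, 0.41, 0.41, 0.41]}}

```text
t: 6.5
position: [550.2, 2.9, 80.6]
tool_rot: [0.295, -3.126, -0.001]
ft_force: [-1.0, 0.4, 0.1]
grip_width: 60.1
finger_force: 0.0
```

Emit:
{"name": "jog_arm", "arguments": {"linear": [[0, 0, 0.2], [0, 0, 0.2], [0, 0, 0.1], [0, 0, 0], [0, 0, 0]], "turn": [0, 0, 0, 0, 0], "grip": [0.41, 0.41, 0.41, 0.41, 0.41]}}

```text
t: 6.92
position: [550.8, 2.8, 69.0]
tool_rot: [0.292, -3.128, -0.0]
ft_force: [0.0, -0.4, -0.5]
grip_width: 60.3
finger_force: 0.0
```

Emit:
{"name": "jog_arm", "arguments": {"linear": [[0, 0, 0.1], [0, 0, 0.1], [0, 0, 0], [0, 0, 0], [0, 0, 0]], "turn": [0, 0, 0, 0, 0], "grip": [0.41, 0.41, 0.41, 0.41, 0.41]}}

```text
t: 7.33
position: [550.9, 2.8, 64.0]
tool_rot: [0.292, -3.128, -0.0]
ft_force: [-0.8, -0.0, 0.1]
grip_width: 60.7
finger_force: 0.0
```

```bash
python3 - <<'E'
from h import *
f=lambda n:cv2.resize(cv2.imread(n)[165:235,255:315],None,fx=6.5,fy=6.5,interpolation=3)
s=grab("side","pics/s4.png");g=cv2.cvtColor(s["frame"],cv2.COLOR_RGB2GRAY)
print(g[176:226:2,276:294])
E
```

```text
[[ 44  42  41  43  44  42  44  45  44  45  42  41  67 105 115  83  58  57]
 [ 83  63  48  42  42  44  44  44  43  43  40  46 100 165 178 137  89  63]
 [160 111  64  44  39  40  45  43  48  43  44  45  78 129 140 124  93  74]
 [123  87  57  55  48  45  49  66  77  79  65  50  53  82  97  92  80  68]
 [150 103  63  52  44  39  48  71 103 116 106  77  53  55  71  78  84  78]
 [176 119  64  48  45  49  61  79 119 149 153 125  93  78  79  86  84  82]
 [153  96  49  46  48  47  55  61  79  90  89  73  55  54  53  51  48  45]
 [145  93  57  50  48  38  42  50  59  71  69  58  44  41  43  47  50  49]
 [126 106  75  51  50  45  41  43  57  64  60  54  43  48  52  58  56  62]
 [138 118  84  60  52  46  42  41  48  51  49  42  45  44  57  53  54  56]
 [168 169 158 113  62  45  40  44  41  41  47  39  45  51  55  63  70  72]
 [211 198 165 107  64  51  50  73  83  78  63  56  47  54  60  62  62  64]
 [185 170 141 104  79  55  47  72  79  79  68  54  49  59  73  79  76  71]
 [172 162 136 100  71  58  47  48  45  42  46  50  49  60  68  74  71  60]
 [149 153 137 101  96 113  86  55  43  38  66 103  94  80  75  76  75  67]
 [113 156 165 122 100 111  89  57  52  48  70 128 155 122  77  64  62  63]
 [ 97 129 149 131 116 118  90  54  46  38  69 118 134 112  95  95  96  92]
 [ 96 105 116 119 117 119  92  56  50  44  71 111 122 111  98  98  96  97]
 [117 119 120 121 120 120  90  63  53  50  74 113 120 110  97  95  93  93]
 [121 120 121 120 122 124 123 120 121 121 121 124 118 112  98  96  96  98]
 [120 120 119 121 118 119 119 119 120 120 121 122 119 116 125 167 212 229]
 [112 131 161 167 142 122 115 118 117 117 112 119 139 161 165 161 189 223]
 [184 227 245 244 197 136 125 125 125 126 128 136 177 238 245 214 167 168]
 [197 208 195 176 167 171 177 177 177 177 177 174 166 174 182 181 174 171]
 [234 221 194 174 172 186 190 190 190 191 194 192 176 172 183 195 202 192]]
```

Emit:
{"name": "jog_arm", "arguments": {"linear": [[0, 0, 0.1], [0, 0, 0.1], [0, 0, 0.1], [0, 0, 0], [0, 0, 0]], "turn": [0, 0, 0, 0, 0], "grip": [0.41, 0.41, 0.41, 0.41, 0.41]}}

```text
t: 7.8
position: [550.7, 2.8, 56.3]
tool_rot: [0.292, -3.128, -0.0]
ft_force: [0.3, -0.2, -0.2]
grip_width: 60.2
finger_force: 0.0
```

Emit:
{"name": "jog_arm", "arguments": {"linear": [[0, 0, 0], [0, 0, 0], [0, 0, 0], [0, 0, 0], [0, 0, 0]], "turn": [-0.7, -0.7, -0.7, -0.7, -0.7], "grip": [0.41, 0.41, 0.41, 0.41, 0.41]}}

```text
t: 8.22
position: [550.9, 2.8, 56.6]
tool_rot: [-0.862, 3.021, 0.0]
ft_force: [1.1, -0.5, 0.2]
grip_width: 60.3
finger_force: 0.0
```

Emit:
{"name": "jog_arm", "arguments": {"linear": [[0, 0, 0], [0, 0, 0], [0, 0, 0], [0, 0, 0], [0, 0, 0]], "turn": [-0.7, -0.7, -0.7, -0.7, -0.7], "grip": [0.41, 0.41, 0.41, 0.41, 0.41]}}

```text
t: 8.63
position: [550.9, 2.8, 56.6]
tool_rot: [-1.398, 2.813, -0.0]
ft_force: [0.1, 0.4, 0.6]
grip_width: 60.4
finger_force: 1.1
```

Emit:
{"name": "jog_arm", "arguments": {"linear": [[0, 0, 0], [0, 0, 0], [0, 0, 0], [0, 0, 0], [0, 0, 0]], "turn": [-0.7, -0.7, -0.7, -0.7, -0.7], "grip": [0.41, 0.41, 0.41, 0.41, 0.41]}}

```text
t: 9.05
position: [550.9, 2.8, 56.6]
tool_rot: [-1.888, 2.511, -0.0]
ft_force: [-0.1, -1.0, 0.9]
grip_width: 60.4
finger_force: 1.1
```

Emit:
{"name": "jog_arm", "arguments": {"linear": [[0, 0, 0], [0, 0, 0], [0, 0, 0], [0, 0, 0], [0, 0, 0]], "turn": [-0.7, -0.7, -0.7, -0.7, -0.7], "grip": [0.41, 0.41, 0.41, 0.41, 0.41]}}

```text
t: 9.47
position: [550.9, 2.8, 56.6]
tool_rot: [-2.314, 2.125, -0.0]
ft_force: [0.2, 0.1, -0.0]
grip_width: 60.3
finger_force: 1.1
```

Emit:
{"name": "jog_arm", "arguments": {"linear": [[0, 0, 0], [0, 0, 0], [0, 0, 0], [0, 0, 0], [0, 0, 0]], "turn": [-0.6, -0.6, -0.4, 0, 0], "grip": [0.41, 0.41, 0.41, 0.41, 0.41]}}

```text
t: 9.88
position: [550.9, 2.8, 56.5]
tool_rot: [-2.479, 1.93, -0.0]
ft_force: [0.4, -0.6, -0.0]
grip_width: 60.4
finger_force: 0.0
```

```bash
python3 - <<'E'
from h import *
grab("side","pics/s5.png");st=read_state();a=st["tool_rot"]
print(st["position"],"yaw",75.4+2*((np.degrees(np.arctan2(a[1],a[0]))+97.27)%180),st["ft_torque"])
f=lambda n:cv2.resize(cv2.imread(n)[165:235,255:315],None,fx=6.5,fy=6.5,interpolation=3)
cv2.imwrite("pics/z6.png",cv2.convertScaleAbs(np.hstack([f("pics/side1.png"),f("pics/s5.png")]),alpha=1.5,beta=10))
E
```

```text
[550.88066342   2.78946148  56.4937584 ] yaw 194.1048970543682 [ 0.012439    0.01662244 -0.02289461]
```

View pics/z6.png

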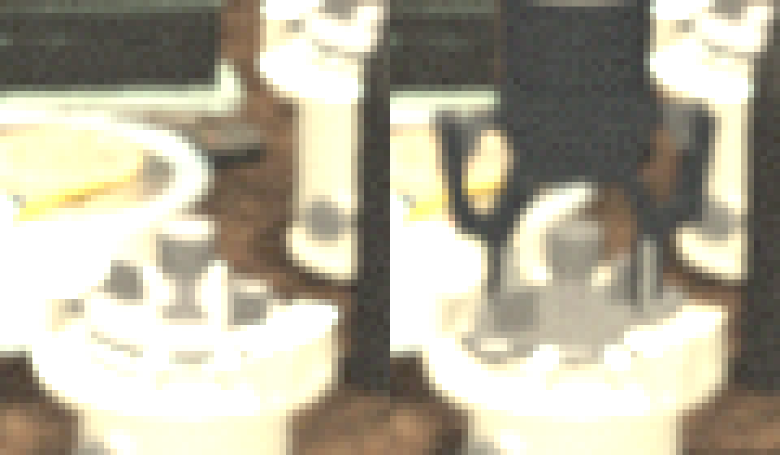

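The cover has turned: the near fin is now at (274.7,212.7) beside the left finger, about 67° from its start, and the cover is still seated. I'll push it a little further, back off, raise and grip the knob.

Emit:
{"name": "jog_arm", "arguments": {"linear": [[0, 0, 0], [0, 0, 0], [0, 0, 0], [0, 0, 0], [0, 0, 0]], "turn": [-0.5, -0.5, -0.4, 0, 0], "grip": [0.41, 0.41, 0.41, 0.41, 0.41]}}

```text
t: 10.35
position: [550.8, 2.8, 56.5]
tool_rot: [2.613, -1.745, 0.0]
ft_force: [0.4, -1.1, -1.1]
grip_width: 60.4
finger_force: 0.0
```

Emit:
{"name": "jog_arm", "arguments": {"linear": [[0, 0, 0], [0, 0, 0], [0, 0, 0], [0, 0, 0], [0, 0, 0]], "turn": [0, 0, 0.5, 1, 1], "grip": [0.41, 0.41, 0.41, 0.41, 0.41]}}

```text
t: 10.77
position: [550.8, 2.8, 56.5]
tool_rot: [-2.359, 2.075, 0.0]
ft_force: [0.5, -0.0, -0.2]
grip_width: 60.3
finger_force: 0.0
```

Emit:
{"name": "jog_arm", "arguments": {"linear": [[0, 0, 0], [0, 0, 0], [0, 0, 0], [0, 0, 0], [0, 0, 0]], "turn": [1, 1, 1, 1, 1], "grip": [0.41, 0.41, 0.41, 0.41, 0.41]}}

```text
t: 11.18
position: [550.8, 2.8, 56.5]
tool_rot: [1.741, -2.615, -0.0]
ft_force: [-0.6, -0.0, -0.3]
grip_width: 60.2
finger_force: 0.0
```

Emit:
{"name": "jog_arm", "arguments": {"linear": [[0, 0, -0.3], [0, 0, -0.3], [0, 0, -0.15], [0, 0, 0], [0, 0, 0]], "turn": [0, 0, 0, 0, 0], "grip": [0.41, 0.41, 0.41, 0.41, 0.41]}}

```text
t: 11.6
position: [551.1, 2.7, 75.7]
tool_rot: [-1.751, 2.608, -0.001]
ft_force: [-0.1, -0.3, 0.7]
grip_width: 60.3
finger_force: 0.0
```

Emit:
{"name": "jog_arm", "arguments": {"linear": [[0, 0, 0], [0, 0, 0], [0, 0, 0], [0, 0, 0], [0, 0, 0]], "turn": [0, 0, 0, 0, 0], "grip": [-0.2, -1, -1, -1, -1]}}

```text
t: 12.02
position: [550.8, 2.8, 75.2]
tool_rot: [1.749, -2.61, -0.0]
ft_force: [-0.8, -1.1, 3.1]
grip_width: 26.5
finger_force: 58.8
```

Emit:
{"name": "jog_arm", "arguments": {"linear": [[0, 0, 0], [0, 0, 0], [0, 0, 0], [0, 0, 0], [0, 0, 0]], "turn": [0, 0, 0, 0, 0], "grip": [-1, -1, -1, -1, -1]}}

```text
t: 12.43
position: [550.8, 2.8, 75.2]
tool_rot: [1.749, -2.61, 0.0]
ft_force: [-1.8, -0.5, 2.6]
grip_width: 26.4
finger_force: 58.8
```

Emit:
{"name": "jog_arm", "arguments": {"linear": [[0, 0, -0.1], [0, 0, -0.2], [0, 0, -0.2], [0, 0, -0.2], [0, 0, 0]], "turn": [0, 0, 0, 0, 0], "grip": [-1, -1, -1, -1, -1]}}

```text
t: 12.85
position: [551.4, 2.7, 93.8]
tool_rot: [-1.748, 2.609, -0.001]
ft_force: [-0.5, -1.1, -2.9]
grip_width: 26.7
finger_force: 59.2
```

Emit:
{"name": "jog_arm", "arguments": {"linear": [[0, 0, -0.3], [0, 0, -0.5], [0, 0, -0.5], [0, 0, -0.5], [0, 0, -0.3]], "turn": [0, 0, 0, 0, 0], "grip": [-1, -1, -1, -1, -1]}}

```text
t: 13.27
position: [551.2, 2.7, 146.8]
tool_rot: [-1.749, 2.609, -0.001]
ft_force: [0.6, -0.3, -3.5]
grip_width: 26.5
finger_force: 59.4
```

```bash
python3 - <<'E'
from h import *
s=grab("side","pics/s6.png");st=read_state();a=st["tool_rot"]
print(st["position"],st["ft_force"],st["grip_width"],"yaw",75.4+2*((np.degrees(np.arctan2(a[1],a[0]))+97.27)%180))
g=cv2.cvtColor(s["frame"],cv2.COLOR_RGB2GRAY);print(g[172:224:2,262:306:2])
E
```

```text
[551.62304889   2.67811089 147.58344218] [ 0.22424358 -0.12965123 -0.72433908] 26.512250357880955 yaw 157.598866748718
[[ 43  46  41  44  48  46  47  39  41  43  40  40  45  44  47  44  42  43
  147 220 184 130]
 [ 43  39  41  40  39  41  46  42  42  40  39  44  46  45  42  42  44 134
  250 248 186 165]
 [ 42  40  37  37  41  42  38  85  69  42  51  50  49  46  45  45  64 192
  250 248 247 232]
 [ 63  61  70  69  68  70  78  91  67 105 114 112 115  76  40  57  62 102
  174 223 247 248]
 [165 160 162 157 157 166 158 106  67  95 104  99 114  81  43  63  75  73
   88 125 164 183]
 [169 161 162 160 168 148 124 106  68  89  95  92 115  80  40  78  75  73
   58  86 153 165]
 [169 173 186 181 181 178 164 117  66  88  94  90 114  81  41  83  72  67
   66  97 155 164]
 [182 185 180 168 195 185 182 139  64 105 103  94 113  85  59  83  78  74
   74  99 154 166]
 [174 167 166 163 158 147 138 103  97 124 116 109 111 108  90  90 103 104
   88  95 155 164]
 [176 168 171 149 127 104  94  86 102 117 114 113 116 111 108 112 122 119
   99  98 155 166]
 [196 192 185 135 118 104  89  87  98 119 115 116 1
[... 737 characters left out ...]
6  71 181 165  73  59  69  73
   68  62  43  41]
 [185 183 167 154 169 174 190 178 187 172 174 176 197 183 146 135  86  68
   53  69  69  64]
 [176 144 156 169 193 189 182 176 176 180 179 179 180 179 184 181 186 158
  108 158 172 158]
 [175 149 182 207 170 159 168 171 175 178 181 181 180 177 176 173 166 184
  215 221 224 215]
 [188 194 218 208 156 157 166 172 176 180 181 181 179 181 178 225 240 240
  240 218 190 161]
 [219 221 216 180 188 169 169 172 206 195 178 177 182 198 209 204 245 239
  215 176 158 155]
 [221 221 219 178 168 184 199 212 245 221 196 185 223 217 244 195 178 178
  184 167 160 157]
 [213 239 240 224 196 179 180 195 195 178 194 191 204 181 183 174 173 179
  181 161 162 165]]
```

Emit:
{"name": "jog_arm", "arguments": {"linear": [[-0.3, 0.35, 0], [-0.5, 0.59, 0], [-0.6, 0.7, 0], [-0.6, 0.7, 0], [-0.6, 0.7, 0]], "turn": [0, 0, 0, 0, 0], "grip": [-1, -1, -1, -1, -1]}}

```text
t: 13.73
position: [503.9, 93.0, 144.5]
tool_rot: [1.748, -2.609, -0.001]
ft_force: [0.6, 1.0, -3.9]
grip_width: 26.4
finger_force: 59.6
```

Emit:
{"name": "jog_arm", "arguments": {"linear": [[-0.6, 0.7, 0], [-0.6, 0.7, 0], [-0.6, 0.7, 0], [-0.6, 0.7, 0], [-0.6, 0.7, 0]], "turn": [0, 0, 0, 0, 0], "grip": [-1, -1, -1, -1, -1]}}

```text
t: 14.15
position: [451.3, 195.6, 144.6]
tool_rot: [1.749, -2.609, -0.001]
ft_force: [0.5, 0.9, -3.5]
grip_width: 26.6
finger_force: 59.6
```

Emit:
{"name": "jog_arm", "arguments": {"linear": [[-0.6, 0.7, 0], [-0.5, 0.59, 0], [-0.23, 0.29, 0], [0, 0, 0], [0, 0, 0]], "turn": [0, 0, 0, 0, 0], "grip": [-1, -1, -1, -1, -1]}}

```text
t: 14.57
position: [428.5, 240.3, 144.9]
tool_rot: [1.75, -2.608, 0.0]
ft_force: [0.1, -0.3, -3.5]
grip_width: 26.5
finger_force: 59.7
```

```bash
python3 - <<'E'
from h import *
grab("side","pics/s7.png");t=grab("top","pics/t7.png");st=read_state()
print(st["position"],st["ft_force"],st["grip_width"])
a=cv2.imread("pics/s7.png")[170:330,200:380];b=cv2.imread("pics/t7.png")[150:310,120:300]
cv2.imwrite("pics/z7.png",cv2.convertScaleAbs(cv2.resize(np.hstack([a,b]),None,fx=2.2,fy=2.2,interpolation=3),alpha=1.3,beta=10))
E
```

```text
[429.09435693 239.63339801 144.99543545] [ 0.59812728 -1.06482435 -3.8409484 ] 26.316979498407445
```

Emit:
{"name": "jog_arm", "arguments": {"linear": [[0, 0, 0.5], [0, 0, 0.8], [0, 0, 0.9], [0, 0, 0.9], [0, 0, 0.7]], "turn": [0, 0, 0, 0, 0], "grip": [-1, -1, -1, -1, -1]}}

```text
t: 15.08
position: [428.9, 239.2, 48.7]
tool_rot: [1.747, -2.61, -0.0]
ft_force: [0.6, 0.2, -4.2]
grip_width: 26.5
finger_force: 59.7
```

Emit:
{"name": "jog_arm", "arguments": {"linear": [[0, 0, 0.5], [0, 0, 0.4], [0, 0, 0.2], [0, 0, 0], [0, 0, 0]], "turn": [0, 0, 0, 0, 0], "grip": [-1, -1, -1, -1, -1]}}

```text
t: 15.5
position: [429.3, 239.8, 23.0]
tool_rot: [-1.748, 2.61, -0.0]
ft_force: [0.0, -0.1, -2.8]
grip_width: 26.5
finger_force: 59.7
```

Emit:
{"name": "jog_arm", "arguments": {"linear": [[0, 0, 0.1], [0, 0, 0.1], [0, 0, 0.1], [0, 0, 0], [0, 0, 0]], "turn": [0, 0, 0, 0, 0], "grip": [-1, -1, -1, -1, -1]}}

```text
t: 15.92
position: [428.9, 240.2, 15.2]
tool_rot: [1.749, -2.61, -0.0]
ft_force: [0.0, -0.2, -3.8]
grip_width: 26.5
finger_force: 59.7
```

Emit:
{"name": "jog_arm", "arguments": {"linear": [[0, 0, 0.1], [0, 0, 0.1], [0, 0, 0.1], [0, 0, 0], [0, 0, 0]], "turn": [0, 0, 0, 0, 0], "grip": [-1, -1, -1, -1, -1]}}

```text
t: 16.33
position: [428.8, 240.2, 7.5]
tool_rot: [1.749, -2.609, -0.0]
ft_force: [0.1, 0.2, -4.1]
grip_width: 26.4
finger_force: 59.7
```

Emit:
{"name": "jog_arm", "arguments": {"linear": [[0, 0, 0.04], [0, 0, 0.04], [0, 0, 0.02], [0, 0, 0], [0, 0, 0]], "turn": [0, 0, 0, 0, 0], "grip": [-1, -1, -1, -1, -1]}}

```text
t: 16.75
position: [428.9, 240.2, 5.2]
tool_rot: [1.749, -2.61, 0.0]
ft_force: [-0.0, 0.8, -4.0]
grip_width: 26.3
finger_force: 59.7
```

Emit:
{"name": "jog_arm", "arguments": {"linear": [[0, 0, 0.04], [0, 0, 0.02], [0, 0, 0], [0, 0, 0], [0, 0, 0]], "turn": [0, 0, 0, 0, 0], "grip": [-1, -1, -1, -1, -1]}}

```text
t: 17.17
position: [429.2, 240.3, 4.2]
tool_rot: [-1.749, 2.609, -0.0]
ft_force: [-1.9, -1.5, 7.6]
grip_width: 26.6
finger_force: 61.0
```

Emit:
{"name": "jog_arm", "arguments": {"linear": [[0, 0, 0.04], [0, 0, 0], [0, 0, 0], [0, 0, 0], [0, 0, 0]], "turn": [0, 0, 0, 0, 0], "grip": [-1, -1, -1, -1, -1]}}

```text
t: 17.58
position: [429.3, 240.4, 4.1]
tool_rot: [-1.748, 2.608, -0.001]
ft_force: [-7.0, -3.1, 25.7]
grip_width: 26.4
finger_force: 62.9
```

Contact came at the predicted height. I'll ease off, release and withdraw.

Emit:
{"name": "jog_arm", "arguments": {"linear": [[0, 0, -0.05], [0, 0, 0], [0, 0, 0], [0, 0, 0], [0, 0, 0]], "turn": [0, 0, 0, 0, 0], "grip": [-1, -1, -0.2, 0.2, 0.41]}}

```text
t: 18.0
position: [429.0, 240.2, 3.9]
tool_rot: [-1.749, 2.61, -0.0]
ft_force: [-0.8, -0.9, -0.6]
grip_width: 57.5
finger_force: 0.0
```

Emit:
{"name": "jog_arm", "arguments": {"linear": [[0, 0, 0], [0, 0, 0], [0, 0, -0.2], [0, 0, -0.4], [0, 0, -0.6]], "turn": [0, 0, 0, 0, 0], "grip": [0.41, 0.41, 0.41, 0.41, 0.41]}}

```text
t: 18.42
position: [428.3, 240.0, 33.9]
tool_rot: [1.748, -2.608, -0.001]
ft_force: [-1.4, 0.2, 0.4]
grip_width: 60.0
finger_force: 0.0
```

Emit:
{"name": "jog_arm", "arguments": {"linear": [[0, 0, -0.8], [0, 0, -1], [0, 0, -1], [0, 0, -1], [0, 0, -1]], "turn": [0, 0, 0, 0, 0], "grip": [0.41, 0.41, 0.41, 0.41, 0.41]}}

```text
t: 18.83
position: [428.7, 240.1, 155.7]
tool_rot: [-1.749, 2.609, -0.0]
ft_force: [0.7, -0.1, 0.3]
grip_width: 60.4
finger_force: 0.0
```

Emit:
{"name": "jog_arm", "arguments": {"linear": [[0, -1, 0], [0, -1, 0], [0, -1, 0], [0, -1, 0], [0, 0, 0]], "turn": [0, 0, 0, 0, 0], "grip": [0.41, 0.41, 0.41, 0.41, 0.41]}}

```text
t: 19.25
position: [524.8, 200.7, 153.9]
tool_rot: [-1.746, 2.611, -0.001]
ft_force: [-0.8, -0.7, -1.5]
grip_width: 59.9
finger_force: 0.0
```

```bash
python3 - <<'E'
from h import *
s0=np.load("pics/side1.npz")["frame"].astype(int);s=grab("side","pics/s8.png");st=read_state()
print(st["t"],st["position"],st["ft_force"],st["joint_velocities"].round(3))
# new blob on the tray vs start: expected cover extents
for p in([429,240,73],[429,240,9],[429,240,27]):print(p,proj(s,p).round(1))
m=(np.abs(s["frame"].astype(int)-s0).sum(2)>60).astype(np.uint8)
n,l,a,c=cv2.connectedComponentsWithStats(m)
for i in range(1,n):
    if a[i,4]>25:print(a[i],c[i].round(1))
print("glass region diff",np.abs(s["frame"].astype(int)-s0)[252:296,270:302].mean(), cv2.cvtColor(s["frame"],cv2.COLOR_RGB2GRAY)[238:286:2,290:354:3])
E
```

```text
19.3 [522.90256932 201.31170204 153.80081479] [-0.95807369 -0.8748936  -1.04236836] [ 0.029 -0.032 -0.043  0.004  0.006  0.017]
[429, 240, 73] [318.9 254.4]
[429, 240, 9] [318.1 274.8]
[429, 240, 27] [318.3 269.1]
[  264     0   296   246 27868] [428.6  87.3]
[469 102  23  34 464] [479.2 118.8]
[267 167   6   8  31] [270.  170.1]
[417 170  27  52 798] [428.4 195.8]
[448 174   6  27  69] [450.3 187.7]
[458 204  13  12  78] [463.6 208.6]
[514 212  19   7  35] [522.4 213.9]
[280 219   9   4  28] [284.1 220.1]
[ 452  231   87   44 1467] [500.8 248.7]
[412 233  18  16 165] [419.5 241.3]
[430 246  14  15  76] [436.3 255.1]
[315 252  10   9  71] [319.6 255.4]
[337 254  10   5  29] [341.7 256.4]
[410 256  14  15  79] [415.6 264.6]
[425 260  23  10 154] [435.1 265.5]
[301 262  37  17 486] [319.1 269.8]
[259 264  15   8  83] [266.2 267.4]
glass region diff 5.0293560606060606 [[174 167 159 134  55  78  82  62  72  73  79  84  99 105 107  86  64  67
   77  71  64  59]
 [172 166 161 172  51  63  70  61  67  66  68  61  75  97  80  71  69  64
   59  59  61  56]
 [174 178 194 149  57  78  72  63  6
[... 1310 characters left out ...]
6 173 184 183 183 184  95  88
   69  70  70  67]
 [175 173 161 102 116 184 109 101 167 186 183 181 184 184 184 167  93  93
   87  79  77  83]
 [176 170 158 101 165 185 151 168 184 184 186 183 183 182 171 102  90  90
   89  84  82  77]
 [172 163 147 100 104 163 184 160 166 175 177 176 167 145 104  75  92  91
   88  89  94  90]
 [159 154 148 103  89  89 117  97 103 109 115 113 105  94  80  85  93  92
   92  84  99  87]
 [158 154 144 103  80  73  77  86  94  95  98  95  93  81  78  91  93  90
   90  73  79  71]
 [157 154 147 103  94  79  78  86  79  83  85  80  81  89  91  91  92  90
   90  72  63  70]
 [151 147 147 105  94  94  92  90  92  94  93  92  92  92  90  92  89  92
   93  72  61  69]]
```

The cover shows at (319,270) with the knob at (319.6,255), matching its predicted position on the tray. The glass has not moved.

```bash
python3 -c "
from rig import order
print(order.sign_off())"
```

```text
the job is handed in; nothing more can be done
None
```

The cover was unlocked, lifted off and released on the tray, upright and clear of the glass, and the job is handed in at about 19 s; no verdict came back.

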